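# Find and shim the rocking corner of the sowing plate

## Robot

A 6-joint arm with a two-finger parallel gripper is mounted at the origin on the work surface; the furniture and walls round the work are solid. World frame = base frame: x ahead of the robot, y to its left, z up, the work surface at z = 0. Lengths are in mm, angles in rad, forces in N, time in s.
With the tool pointing down it reaches from about 350 to 875 mm from the base axis. Payload 4.2 kg.
Tool frame: the origin (TCP) lies at the very end of the fingers, on their centre line; the grasp point (between the pads) lies 19 mm behind it; z points along the fingers, y is the direction in which the jaws open and shut (so a half turn about z gives the same grasp; the last joint's range is limited). The gripper opens to 85 mm and grips with 20 to 120 N. Pads are 22 mm wide; open, the fingers measure 114 mm over their backs; the gripper's body (76 mm by 85 mm) begins 54 mm behind the grasp point. The pads swing forward as they close: fully open they stand 13 mm farther back than shut.
Start: joints at [1.481, 0.385, 0.008, 0, -1.194, -0.259], TCP at [213.574, 587.355, 231.312] pointing down, gripper open.
Joint ranges: [-3.14, 3.14], [-1.21, 2.06], [-1.07, 1.41], [-3.16, 2.05], [-2.99, -0.16], [-3.1, 3.1]. Speed limits (rad/s): [2.79, 2.79, 3.14, 3.14, 3.14, 3.14].

## Interface

Orientations are given as a unit quaternion [x, y, z, w].
In Python, from bench import arm, optics, job gives the robot as it stands.
- The arm moves only by the tool send_rows, never from a script. Its argument "steps" is a list that holds one entry, the list of rows, each a list of 5 numbers: the shift along the tool's x, y, z in cm, then the turn about the tool's z in rad, then the opening, from 0 (shut) to 1 (fully open). A call has 1 to 10 rows; each row shifts and turns the pose as measured when the row begins, along the tool's axes as they then stand; what a row does not reach is not made up. A row lasts 1/12 s, in which the tool goes at most 41.7 mm and 7.16 degrees, less where a joint would pass 70% of its speed; a pose out of reach is approached as far as the arm can. A call with a gripper value outside its range is refused whole. The fingers move at their own pace and stop on an object; the grip force is fixed at half the most. Time passes only in rows, so rows that do not move let the fingers close. It gives the time, the measured TCP pose, the force and the opening at its end, in the units of the state.
- arm.read_state(): the state, without advancing time (a new reading comes with each control period).
- optics.get_image(name): name is "scene" or "top" or "wrist"; returns (picture, depth): 420x560x3 uint8, blue, green, red; 420x560 float32, mm along the optical axis (not along the pixel's ray), 0 where there is no reading.
- optics.get_calibration(name): a dict with "K" (3x3 intrinsics, pixels), "k1" (the pictures are not rectified: a ray, as slopes to the right and down, at radius r is drawn at 1 + k1 r^2 times it, then the intrinsics apply), "rvec" (rotation vector, rad) and "tvec" (3), from world to camera coordinates, as OpenCV has them; the wrist camera has in their place "hand_eye" (4x4, takes a point from camera to tool coordinates, whose origin is the TCP and whose axes are the flange's). Camera axes: x right, y down, z forward; pixel columns grow to the right and rows downward; lengths in mm; the calibration is good to about 2 mm. A picture is of the moment at which its call begins: read the wrist's pose just before it. get_calibration takes no time and is no camera call.
- job.job_done(): hands the job in, once; it reports no verdict.
The state is a dict: "clock": time; "joints": joint angles; "joint_vel": joint speeds; "joint_efforts": joint torques, N m; "position": TCP position; "ee_rot": TCP orientation; "contact_force": force on the tool from outside, world axes, zero at the start; "wrist_torque": the same for the moment, N m; "gripper_width": finger opening in mm.
Only numpy, scipy, OpenCV 4.12 (cv2) and the standard library are available. Lean on these libraries where they do the work, as an engineer would, in place of code of your own. Each camera call takes 0.05 s, during which the arm holds its last target. There are 200 camera calls.

## Task

One of the four corners of the aluminium plate is not properly supported. Press down firmly on the corners with a fingertip, one after another, until you find the one that gives way, and then press that corner's shim down flat, so that the corner is carried and the plate lies level. Leave the other three shims standing up, pick nothing up, and leave the things round the stand where they are.

Things in the scene. Friction and masses are not known exactly. Their poses are not given: they have to be found in the camera images.
- stand: Dark steel stand fixed to the bench. It carries a loose plate on four feet; beside each corner, to the left and right of the plate, stands a steel shim. Overall 186 x 312 mm in plan. Origin: centre of its underside on the bench; x points away from the robot, y to the left (turned by up to 13 degrees).
- plate: Loose rectangular aluminium plate, 150 (stand x) x 152 (stand y) x 8 mm, 0.48 to 0.6 kg, lying flat on four feet, its underside 30 mm above the bench; twelve dark dimples in its middle. Posts at its sides stop it sliding. Origin: centre of its underside. Three feet are solid; one, hidden and different from run to run, has a gap under it, so that the plate gives way by 3.5 mm when pressed there.
- corner_1 (a point): Point on the plate's top (38 mm above the bench when level), straight above the near left foot: where to press that corner. 60 mm from the plate's centre along x and 50 mm along y.
- corner_2 (a point): Point on the plate's top (38 mm above the bench when level), straight above the near right foot: where to press that corner. 60 mm from the plate's centre along x and 50 mm along y.
- corner_3 (a point): Point on the plate's top (38 mm above the bench when level), straight above the far left foot: where to press that corner. 60 mm from the plate's centre along x and 50 mm along y.
- corner_4 (a point): Point on the plate's top (38 mm above the bench when level), straight above the far right foot: where to press that corner. 60 mm from the plate's centre along x and 50 mm along y.
- shim_end_1 (a point): Where to press the near left corner's shim: middle of the top of the 28 x 28 mm ridged pad at the outer end of a rocking steel leaf, 4 mm thick, that points away from the plate and sticks up 24 degrees. 50 mm from the pivot; 50 mm above the bench, 30 mm when flat and then 140 mm along stand y from the stand's centre. The leaf's inner end then carries the plate at that corner.
- shim_end_2 (a point): Where to press the near right corner's shim: middle of the top of the 28 x 28 mm ridged pad at the outer end of a rocking steel leaf, 4 mm thick, that points away from the plate and sticks up 24 degrees. 50 mm from the pivot; 50 mm above the bench, 30 mm when flat and then 140 mm along stand y from the stand's centre. The leaf's inner end then carries the plate at that corner.
- shim_end_3 (a point): Where to press the far left corner's shim: middle of the top of the 28 x 28 mm ridged pad at the outer end of a rocking steel leaf, 4 mm thick, that points away from the plate and sticks up 24 degrees. 50 mm from the pivot; 50 mm above the bench, 30 mm when flat and then 140 mm along stand y from the stand's centre. The leaf's inner end then carries the plate at that corner.
- shim_end_4 (a point): Where to press the far right corner's shim: middle of the top of the 28 x 28 mm ridged pad at the outer end of a rocking steel leaf, 4 mm thick, that points away from the plate and sticks up 24 degrees. 50 mm from the pivot; 50 mm above the bench, 30 mm when flat and then 140 mm along stand y from the stand's centre. The leaf's inner end then carries the plate at that corner.
- shim_1 (a joint): Angle of the near left corner's shim: 0 to 0.04 rad at the start (outer end up), 0.42 rad when pressed flat on its black rest block. A stiff hinge: about 6 to 8 N downward on the pad moves it, and it stays where it is left and then carries the corner.
- shim_2 (a joint): Angle of the near right corner's shim: 0 to 0.04 rad at the start (outer end up), 0.42 rad when pressed flat on its black rest block. A stiff hinge: about 6 to 8 N downward on the pad moves it, and it stays where it is left and then carries the corner.
- shim_3 (a joint): Angle of the far left corner's shim: 0 to 0.04 rad at the start (outer end up), 0.42 rad when pressed flat on its black rest block. A stiff hinge: about 6 to 8 N downward on the pad moves it, and it stays where it is left and then carries the corner.
- shim_4 (a joint): Angle of the far right corner's shim: 0 to 0.04 rad at the start (outer end up), 0.42 rad when pressed flat on its black rest block. A stiff hinge: about 6 to 8 N downward on the pad moves it, and it stays where it is left and then carries the corner.
- foot_1 (a joint): How far the near left foot under the plate has sunk, in m: 0 at the start. If this is the foot with the gap, pressing the plate above it with more than about 3 N sinks it to 0.0035 and it stays down, while the plate rocks back level on release; otherwise it yields less than 0.0008 when pressed with up to 20 N.
- foot_2 (a joint): How far the near right foot under the plate has sunk, in m: 0 at the start. If this is the foot with the gap, pressing the plate above it with more than about 3 N sinks it to 0.0035 and it stays down, while the plate rocks back level on release; otherwise it yields less than 0.0008 when pressed with up to 20 N.
- foot_3 (a joint): How far the far left foot under the plate has sunk, in m: 0 at the start. If this is the foot with the gap, pressing the plate above it with more than about 3 N sinks it to 0.0035 and it stays down, while the plate rocks back level on release; otherwise it yields less than 0.0008 when pressed with up to 20 N.
- foot_4 (a joint): How far the far right foot under the plate has sunk, in m: 0 at the start. If this is the foot with the gap, pressing the plate above it with more than about 3 N sinks it to 0.0035 and it stays down, while the plate rocks back level on release; otherwise it yields less than 0.0008 when pressed with up to 20 N.
- black_pot: Black square plastic plant pot, 65 x 65 x 65 mm, standing loose left of the stand. Origin: centre of its underside.
- tape_measure: Yellow pocket tape measure, 68 x 76 x 31 mm, lying loose right of the stand. Origin: centre of its underside.
- scoop: White plastic scoop, 62 x 136 x 42 mm, lying loose behind the stand. Origin: centre of its underside.
Mind the look-alikes: they are no part of the job. Of the things like the plate, leave any that is purple; of the rest the smaller one is meant.

How it is judged:
By the outcome, as a careful person would: the job done as asked, in the order asked, and still so for the second after the job is handed in, with the robot touching nothing.
It also fails if it takes over 58 s, if anything falls off the work surface, if the arm or the gripper's body presses on something with over 40 N, if the wrist force passes 120 N, or if a joint passes its speed limit or range.

## Working session

There is one attempt and no reset: what is moved stays moved. The work goes in short steps, Python scripts to look and compute and a tool call to move; the robot and the scene stay as the last step left them, time stands still between calls to the robot, and variables do not carry over. Pictures are saved under pics/ and viewed, about 8 in all and at most 12, crops included, and the job is handed in when it is done.

Besides the shell and the picture viewer there is one more tool, called after "Request:" as name([rows], argument=value, ...), one row to a line, values as JSON. send_rows: Moves the arm, as the interface text tells. Its arguments: {"type":"object","properties":{"steps":{"type":"array","items":{"type":"array","items":{"type":"array","items":{"type":"number"}}}}},"required":["steps"]}

```bash
mkdir -p pics
cat > h.py <<'E'
import numpy as np, cv2
from bench import arm, optics, job
from scipy.spatial.transform import Rotation as R
def world(name, uv, d, st=None):
    """pixels + depth (mm along axis) -> world"""
    c=optics.get_calibration(name); K=np.array(c["K"]); 
    p=cv2.undistortPoints(np.array(uv,float).reshape(-1,1,2),K,np.array([c["k1"],0,0,0.])).reshape(-1,2)
    P=np.c_[p,np.ones(len(p))]*np.array(d,float).reshape(-1,1)
    if name=="wrist":
        H=np.array(c["hand_eye"]); P=P@H[:3,:3].T+H[:3,3]
        return R.from_quat(st["ee_rot"]).apply(P)+st["position"]
    M=cv2.Rodrigues(np.array(c["rvec"],float))[0]
    return (P-np.array(c["tvec"]).ravel())@M
def proj(name,P,st=None):
    c=optics.get_calibration(name);P=np.array(P,float).reshape(-1,3)
    if name=="wrist":
        H=np.array(c["hand_eye"]); T=R.from_quat(st["ee_rot"]).inv().apply(P-st["position"]); C=(T-H[:3,3])@H[:3,:3]
        r=t=np.zeros(3)
    else: C=P;r=np.array(c["rvec"],float);t=np.array(c["tvec"],float)
    return cv2.projectPoints(C,r,t,np.array(c["K"]),np.array([c["k1"],0,0,0.]))[0].reshape(-1,2)
E
python3 - <<'E'
from h import *
print(arm.read_state())
for n in ["scene","top"]:
    i,d=optics.get_image(n); cv2.imwrite(f"pics/{n}0.png",i); np.save(f"pics/{n}0.npy",d)
    c=optics.get_calibration(n); print(n,c)
print(optics.get_calibration("wrist"))
E
```

```text
{'clock': 0.0, 'joints': array([ 1.48058695e+00,  3.85533156e-01,  6.58786033e-03, -5.04139729e-04,
       -1.19399153e+00, -2.58597535e-01]), 'joint_vel': array([-0.00032875,  0.0007087 , -0.0010275 , -0.00062043,  0.00216937,
        0.00223527]), 'joint_efforts': array([-6.08408627e-04, -3.92285013e+01,  1.88403726e+01,  4.18639228e+00,
       -4.55453672e-03, -8.45890526e-06]), 'position': array([213.39148077, 586.80317268, 230.22008998]), 'ee_rot': array([ 9.84813494e-01, -1.73612158e-01, -1.43454544e-04,  1.08615860e-03]), 'contact_force': array([ 0.01897928,  0.01416518, -0.63939858]), 'wrist_torque': array([-0.01370286, -0.03425767, -0.00644779]), 'gripper_width': 85.7790233374143}
scene {'K': array([[442.78820502,   0.        , 281.78898159],
       [  0.        , 442.78820502, 203.25384699],
       [  0.        ,   0.        ,   1.        ]]), 'k1': -0.0751641429502062, 'rvec': array([ 2.09451651, -0.60302138,  0.32782231]), 'tvec': array([-394.78904302,  242.79088369, 1107.17954353])}
top {'K': array([[533.84759007,   0.        , 269.71028326],
       [  0.        , 533.84759007, 211.4277602 ],
       [  0.        ,   0.        ,   1.        ]]), 'k1': -0.17724940404941975, 'rvec': array([ 2.20512697, -2.20297095,  0.04911495]), 'tvec': array([  73.09772632,  469.99094544, 1497.10934516])}
{'K': array([[307.96728428,   0.        , 282.59585334],
       [  0.        , 307.96728428, 212.29550227],
       [  0.        ,   0.        ,   1.        ]]), 'k1': -0.0644905043764221, 'hand_eye': array([[-3.05318386e-05, -9.44733059e-01, -3.27840582e-01,
         8.37300156e+01],
       [ 9.99999991e-01, -7.15707658e-05,  1.13114215e-04,
        -9.85153937e-01],
       [-1.30326540e-04, -3.27840576e-01,  9.44733052e-01,
        -1.42400916e+02],
       [ 0.00000000e+00,  0.00000000e+00,  0.00000000e+00,
         1.00000000e+00]])}
```

View pics/top0.png

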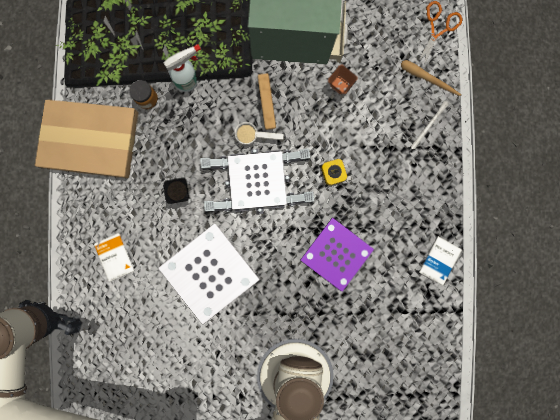

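View pics/scene0.png

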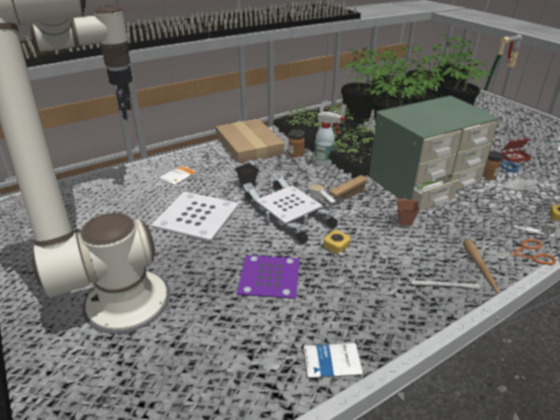

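Candidates for the plate in the top picture are the white plate on the stand at (257,181), a larger loose white plate at (208,273) and a purple plate at (338,255). The one on the stand is the smaller non-purple one and has the shims. I'll check it in a close crop.

Run:
```python
from h import *
i=cv2.imread("pics/top0.png"); d=np.load("pics/top0.npy")
cv2.imwrite("pics/crop1.png",cv2.resize(i[130:230,190:330],None,fx=5.7,fy=5.7,interpolation=cv2.INTER_CUBIC))
uv=np.array([[x,y] for y in range(130,230) for x in range(190,330)])
W=world("top",uv,d[uv[:,1],uv[:,0]])
m=(i[uv[:,1],uv[:,0]].min(1)>200)&(abs(W[:,2]-38)<8)
mask=np.zeros(i.shape[:2],np.uint8); mask[uv[m,1],uv[m,0]]=255
mask=cv2.morphologyEx(mask,cv2.MORPH_CLOSE,np.ones((9,9)))
mask=cv2.morphologyEx(mask,cv2.MORPH_OPEN,np.ones((9,9)))
cs=max(cv2.findContours(mask,0,2)[0],key=cv2.contourArea)
q=cs.reshape(-1,2); P=world("top",q,np.ones(len(q)))
# intersect rays with z=38
O=world("top",[[0,0]],[0])[0]; P=O+(P-O)*((38-O[2])/(P[:,2]-O[2]))[:,None]
print(cv2.minAreaRect(P[:,:2].astype(np.float32)), "zmed",np.median(W[m,2]),W[m].mean(0))
for u in [(257,181),(207,162),(305,154),(208,206),(309,198)]:
    print(u,world("top",[u],[d[u[1],u[0]]]))
```

```text
((556.734130859375, 103.96253967285156), (151.46705627441406, 166.60684204101562), 4.832736015319824) zmed 37.081149052164825 [561.667952   110.94646539  37.12340856]
(257, 181) [[553.84980635 109.16916215  31.69254474]]
(207, 162) [[605.32862686 247.63813802  46.37133346]]
(305, 154) [[628.18299589 -24.08828428  44.24930688]]
(208, 206) [[483.19264546 243.81718532  47.39902449]]
(309, 198) [[505.30801429 -34.19446177  51.35579895]]
```

View pics/crop1.png

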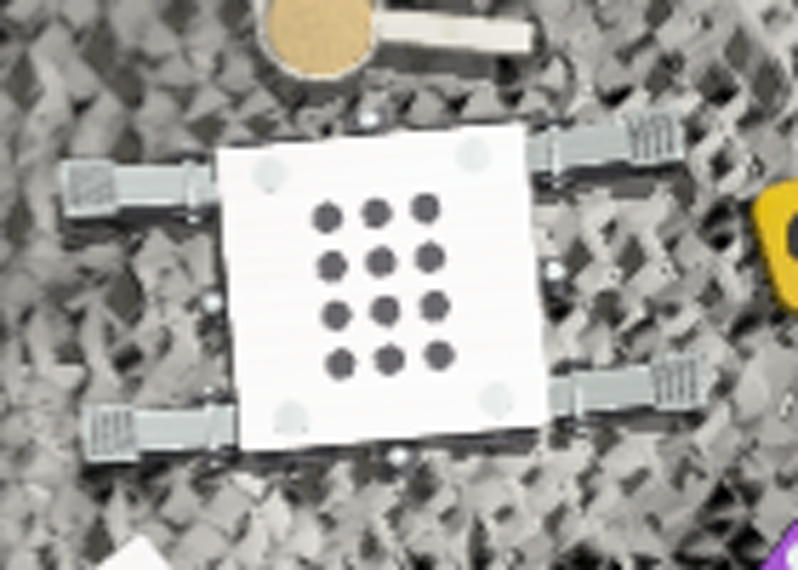

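The crop shows the plate with grey corner spots: far left (268,175), far right (474,155), near left (290,417) and near right (497,400). The ridged pads are at FL (90,188), FR (652,138), NL (112,432) and NR (680,382). I'll fit the stand pose to these.

Run:
```python
from h import *
from scipy.optimize import least_squares
f=lambda L:(np.array(L)+.5)/5.7-.5+[190,130]
sp=f([(290,417),(497,400),(268,175),(474,155)]); pd=f([(112,432),(680,382),(90,188),(652,138)])
def plane(uv,z):
    P=world("top",uv,np.ones(4)); O=world("top",[[0,0]],[0])[0]
    return O+(P-O)*((z-O[2])/(P[:,2]-O[2]))[:,None]
C=plane(sp,38); S=plane(pd,50)
print(C.round(1)); print(S.round(1))
s=np.array([[-1,1],[-1,-1],[1,1],[1,-1]])
def mod(p,a,b): 
    c,n=np.cos(p[2]),np.sin(p[2]); return (s*[a,b])@np.array([[c,n],[-n,c]])+p[:2]
r=least_squares(lambda p:np.r_[(mod(p,60,50)-C[:,:2]).ravel(),(mod(p,p[3],p[4])-S[:,:2]).ravel()],[555,105,.08,60,137])
print(r.x, r.fun.round(1))
print(mod(r.x,60,50).round(1)); print(mod(r.x,r.x[3],r.x[4]).round(1))
```

```text
[[492.8 154.7  38. ]
 [501.1  54.1  38. ]
 [611.1 166.   38. ]
 [621.   65.4  38. ]]
[[484.8 240.1  50. ]
 [509.2 -34.   50. ]
 [603.3 251.7  50. ]
 [627.9 -20.8  50. ]]
[5.56401317e+02 1.09655970e+02 9.20067188e-02 5.96005538e+01
 1.37217387e+02] [-0.7 -0.8  0.1  0.2  0.4 -1.  -0.3 -0.  -0.3  0.7  0.4  1.5 -0.1  0.1
  0.5 -0.7]
[[492.1 153.9]
 [501.2  54.4]
 [611.6 165. ]
 [620.7  65.4]]
[[484.4 240.8]
 [509.7 -32.5]
 [603.1 251.8]
 [628.4 -21.5]]
```

Request:
send_rows([
  [[0, 0, 0, -0.11, 0], [0, 0, 0, -0.11, 0], [0, 0, 0, -0.11, 0], [0, 0, 0, -0.11, 0], [0, 0, 0, 0, 0]],
])

```text
clock: 0.52
position: [212.8, 585.3, 227.0]
ee_rot: [0.998, 0.055, -0.002, 0.004]
contact_force: [0.5, -0.6, 0.3]
gripper_width: 25.7
```

```bash
cat >> h.py <<'E'
YAW=.092; CEN=np.array([556.4,109.7])
s=np.array([[-1,1],[-1,-1],[1,1],[1,-1]])
def stand(xy): c,n=np.cos(YAW),np.sin(YAW); return np.array(xy,float)@np.array([[c,n],[-n,c]])+CEN
CORN=stand(s*[60,50]); PAD=stand(s*[60,137.5])
def go(x,y,z,st=None):
    st=st or arm.read_state(); r=R.from_quat(st["ee_rot"]); X=r.as_matrix()[:,0]
    d=r.inv().apply(np.array([x,y,z])-st["position"])/10
    a=np.arctan2(X[1],X[0])
    print("pos",st["position"].round(1),"delta cm",d.round(2),"turn",round(a-YAW,3),"F",st["contact_force"].round(1),"w",round(st["gripper_width"],1),"t",st["clock"])
E
python3 -c "
from h import *
go(*CORN[0],130)"
```

```text
pos [212.8 585.3 227. ] delta cm [23.02 45.87  9.98] turn 0.019 F [ 0.5 -0.6  0.3] w 25.7 t 0.5167
```

Request:
send_rows([
  [[1.8, 3.5, 0.4, 0.01, 0], [1.8, 3.5, 0.4, 0, 0], [1.8, 3.5, 0.4, 0, 0], [1.8, 3.5, 0.4, 0, 0], [1.8, 3.5, 0.4, 0, 0], [1.8, 3.5, 0.4, 0, 0], [1.8, 3.5, 0.4, 0, 0], [1.8, 3.5, 0.4, 0, 0], [1.8, 3.5, 0.4, 0, 0], [1.8, 3.5, 0.4, 0, 0]],
])

```text
clock: 1.35
position: [426.8, 244.3, 184.3]
ee_rot: [0.999, 0.041, -0.002, 0.004]
contact_force: [0.8, 0.5, 0.6]
gripper_width: -0.2
```

```bash
python3 -c "
from h import *
go(*CORN[0],130)"
```

```text
pos [426.8 244.3 184.3] delta cm [5.77 9.5  5.49] turn -0.009 F [0.8 0.5 0.6] w -0.2 t 1.35
```

Request:
send_rows([
  [[2.0, 3.2, 0.5, 0, 0], [2.0, 3.2, 0.5, 0, 0], [1.7, 3.0, 0.5, 0, 0], [0, 0, 0, 0, 0], [0, 0, 0, 0, 0]],
])

```text
clock: 1.77
position: [494.7, 143.0, 167.8]
ee_rot: [1.0, 0.029, -0.003, 0.005]
contact_force: [-0.6, 0.1, 0.3]
gripper_width: -0.4
```

Run:
```python
from h import *
st=arm.read_state(); i,d=optics.get_image("wrist"); go(*CORN[0],60,st)
for P,z,c in ((CORN,38,(0,0,255)),(PAD,50,(0,255,0))):
    p=proj("wrist",np.c_[P,[z]*4],st); print(p.round(0).tolist())
    for q in p:
        if abs(q).max()<900: cv2.drawMarker(i,tuple(int(v) for v in q.round()),c,cv2.MARKER_CROSS,14,1)
p=proj("wrist",[st["position"]],st)[0]; print("tcp",p)
cv2.imwrite("pics/w1.png",i)
```

```text
pos [494.7 143.  167.8] delta cm [-0.13 -1.22 10.77] turn -0.034 F [-0.6  0.1  0.3] w -0.4 t 1.7667
[[270.0, 203.0], [378.0, 199.0], [264.0, 62.0], [386.0, 59.0]]
[[173.0, 211.0], [476.0, 200.0], [151.0, 66.0], [498.0, 57.0]]
tcp [284.93039455 274.51524281]
```

View pics/w1.png

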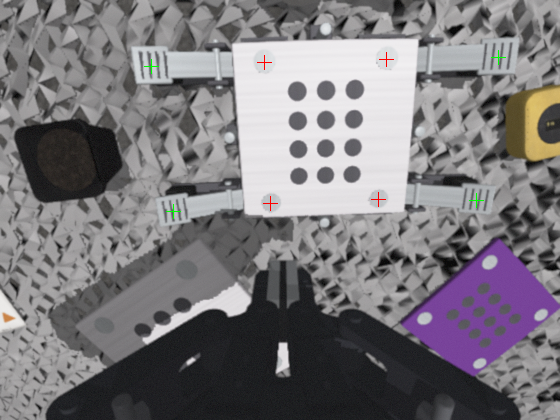

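The projected corner and pad points land on the grey spots and ridged pads in the wrist picture to within a few pixels, so the second view confirms the fit. Next I'll descend over corner 1.

Request:
send_rows([
  [[-0.1, -1.2, 2.5, -0.034, 0], [0, 0, 3.0, 0, 0], [0, 0, 2.5, 0, 0], [0, 0, 1.5, 0, 0], [0, 0, 0, 0, 0]],
])

```text
clock: 2.23
position: [492.4, 160.7, 72.6]
ee_rot: [0.999, 0.047, 0.001, 0.003]
contact_force: [0.2, 0.1, -0.2]
gripper_width: -0.2
```

```bash
python3 -c "
from h import *
go(*CORN[0],45)"
```

```text
pos [492.4 160.7  72.6] delta cm [-0.1   0.65  2.77] turn 0.003 F [ 0.2  0.1 -0.2] w -0.2 t 2.2333
```

Request:
send_rows([
  [[-0.1, 0.55, 0.8, 0, 0], [0, 0, 0.8, 0, 0], [0, 0, 0.7, 0, 0], [0, 0, 0, 0, 0]],
])

```text
clock: 2.57
position: [492.1, 158.1, 50.1]
ee_rot: [0.999, 0.049, 0.002, 0.002]
contact_force: [-0.5, 0.5, -0.3]
gripper_width: -0.1
```

```bash
python3 -c "
from h import *
go(*CORN[0],38)"
```

```text
pos [492.1 158.1  50.1] delta cm [-0.05  0.41  1.21] turn 0.006 F [-0.5  0.5 -0.3] w -0.1 t 2.5667
```

Request:
send_rows([
  [[0, 0.4, 0.4, 0, 0], [0, 0.2, 0.3, 0, 0], [0, 0, 0.2, 0, 0], [0, 0, 0.1, 0, 0]],
])

```text
clock: 2.9
position: [494.2, 152.4, 41.1]
ee_rot: [0.999, 0.049, 0.004, 0.001]
contact_force: [0.9, -0.4, -0.4]
gripper_width: -0.1
```

```bash
python3 -c "
from h import *
go(*CORN[0],38)"
```

```text
pos [494.2 152.4  41.1] delta cm [-0.2  -0.18  0.31] turn 0.006 F [ 0.9 -0.4 -0.4] w -0.1 t 2.9
```

Request:
send_rows([
  [[-0.1, -0.1, 0.15, 0, 0], [0, 0, 0.15, 0, 0], [0, 0, 0.15, 0, 0]],
])

```text
clock: 3.15
position: [493.6, 153.3, 37.0]
ee_rot: [0.999, 0.049, 0.005, 0.001]
contact_force: [-2.1, 0.9, 4.5]
gripper_width: -0.1
```

Request:
send_rows([
  [[0, 0, 0.2, 0, 0], [0, 0, 0.2, 0, 0]],
])

```text
clock: 3.32
position: [493.5, 153.4, 34.6]
ee_rot: [0.999, 0.049, 0.005, 0.001]
contact_force: [-8.0, -0.6, 24.3]
gripper_width: 0.0
```

Request:
send_rows([
  [[0, 0, 0.2, 0, 0]],
])

```text
clock: 3.4
position: [493.5, 153.4, 34.6]
ee_rot: [0.999, 0.05, 0.005, 0.001]
contact_force: [-8.4, -0.0, 22.9]
gripper_width: -0.1
```

Request:
send_rows([
  [[0, 0, -0.5, 0, 0], [0, 0, -1.0, 0, 0], [0, 1.5, -1.0, 0, 0], [0, 3.0, 0, 0, 0], [0, 3, 0, 0, 0], [0, 1.0, 0, 0, 0], [0, 0, 0, 0, 0]],
])

```text
clock: 3.98
position: [504.5, 68.8, 62.2]
ee_rot: [0.999, 0.053, 0.008, 0.0]
contact_force: [-0.2, -0.4, 0.2]
gripper_width: 0.2
```

```bash
python3 -c "
from h import *
go(*CORN[1],40)"
```

```text
pos [504.5  68.8  62.2] delta cm [-0.51  1.4   2.21] turn 0.014 F [-0.2 -0.4  0.2] w 0.2 t 3.9833
```

Request:
send_rows([
  [[-0.25, 0.8, 0.7, 0.01, 0], [-0.2, 0.5, 0.7, 0, 0], [0, 0, 0.4, 0, 0], [0, 0, 0, 0, 0]],
])

```text
clock: 4.32
position: [501.4, 55.7, 41.7]
ee_rot: [0.999, 0.047, 0.009, -0.0]
contact_force: [0.2, -0.4, -0.3]
gripper_width: 0.1
```

```bash
python3 -c "
from h import *
go(*CORN[1],38)"
```

```text
pos [501.4  55.7  41.7] delta cm [-0.04  0.12  0.37] turn 0.003 F [ 0.2 -0.4 -0.3] w 0.1 t 4.3167
```

Request:
send_rows([
  [[0, 0, 0.15, 0, 0], [0, 0, 0.15, 0, 0], [0, 0, 0.15, 0, 0]],
])

```text
clock: 4.57
position: [501.3, 56.5, 37.8]
ee_rot: [0.999, 0.049, 0.007, 0.001]
contact_force: [-8.2, -2.3, 26.5]
gripper_width: 0.0
```

Request:
send_rows([
  [[0, 0, 0.15, 0, 0]],
])

```text
clock: 4.65
position: [501.2, 56.5, 37.9]
ee_rot: [0.999, 0.05, 0.007, 0.002]
contact_force: [-4.9, -2.7, 14.7]
gripper_width: -0.3
```

Request:
send_rows([
  [[0, 0, 0.15, 0, 0]],
])

```text
clock: 4.73
position: [501.2, 56.5, 38.0]
ee_rot: [0.999, 0.051, 0.007, 0.002]
contact_force: [-3.3, -1.6, 11.2]
gripper_width: 0.0
```

Request:
send_rows([
  [[0, 0, 0.15, 0, 0]],
])

```text
clock: 4.82
position: [501.2, 56.5, 38.0]
ee_rot: [0.999, 0.052, 0.007, 0.003]
contact_force: [-2.1, -1.7, 11.5]
gripper_width: -0.3
```

Corner 2 holds at z = 38.0 under 11–26 N. Corner 1 sank to 34.6, a drop of 3.4 mm, so near left is the corner that gives way. Next is shim 1.

Request:
send_rows([
  [[0, 0, -1.0, 0, 0], [0, 0, -2.0, 0, 0], [0, -1, -2.0, 0, 0], [0, -3.5, 0, 0, 0], [0, -3.5, 0, 0, 0], [0, -3.5, 0, 0, 0], [0, -3.0, 0, 0, 0], [0, -1.5, 0, 0, 0], [0, 0, 0, 0, 0]],
])

```text
clock: 5.57
position: [484.4, 227.1, 91.5]
ee_rot: [0.999, 0.053, 0.01, 0.001]
contact_force: [-0.4, -0.3, 0.2]
gripper_width: -0.1
```

```bash
python3 -c "
from h import *
go(*PAD[0],60)"
```

```text
pos [484.4 227.1  91.5] delta cm [ 0.05 -1.4   3.15] turn 0.014 F [-0.4 -0.3  0.2] w -0.1 t 5.5667
```

Request:
send_rows([
  [[0, -0.9, 0.9, 0.01, 0], [0, -0.5, 0.8, 0, 0], [0, 0, 0.5, 0, 0], [0, 0, 0, 0, 0]],
])

```text
clock: 5.9
position: [482.7, 243.1, 68.4]
ee_rot: [0.999, 0.05, 0.01, 0.0]
contact_force: [-0.6, -0.4, 0.3]
gripper_width: 0.1
```

```bash
python3 -c "
from h import *
go(*PAD[0],60)"
```

```text
pos [482.7 243.1  68.4] delta cm [0.09 0.21 0.84] turn 0.008 F [-0.6 -0.4  0.3] w 0.1 t 5.9
```

Request:
send_rows([
  [[0.1, 0.1, 0.4, 0, 0], [0, 0, 0.4, 0, 0], [0, 0, 0.3, 0, 0], [0, 0, 0.3, 0, 0], [0, 0, 0.3, 0, 0]],
])

```text
clock: 6.32
position: [485.4, 240.0, 50.9]
ee_rot: [0.999, 0.049, 0.011, 0.0]
contact_force: [-0.9, 0.8, 6.2]
gripper_width: -0.0
```

Request:
send_rows([
  [[0, 0, 0.3, 0, 0], [0, 0, 0.3, 0, 0], [0, 0, 0.3, 0, 0]],
])

```text
clock: 6.57
position: [486.8, 241.0, 43.9]
ee_rot: [0.999, 0.049, 0.012, -0.001]
contact_force: [-3.7, 2.0, 5.7]
gripper_width: -0.1
```

Request:
send_rows([
  [[0, 0, 0.3, 0, 0], [0, 0, 0.3, 0, 0], [0, 0, 0.3, 0, 0]],
])

```text
clock: 6.82
position: [487.4, 242.1, 36.9]
ee_rot: [0.999, 0.049, 0.014, -0.003]
contact_force: [-3.5, 0.4, 6.1]
gripper_width: 0.0
```

Request:
send_rows([
  [[0, 0, 0.3, 0, 0], [0, 0, 0.3, 0, 0], [0, 0, 0.25, 0, 0]],
])

```text
clock: 7.07
position: [487.4, 242.8, 30.2]
ee_rot: [0.999, 0.049, 0.014, -0.003]
contact_force: [-5.6, -1.7, 22.8]
gripper_width: 0.0
```

Request:
send_rows([
  [[0, 0, 0.25, 0, 0], [0, 0, 0.25, 0, 0]],
])

```text
clock: 7.23
position: [487.5, 242.8, 30.3]
ee_rot: [0.999, 0.05, 0.014, -0.003]
contact_force: [-9.2, -0.3, 20.8]
gripper_width: 0.2
```

Request:
send_rows([
  [[0, 0, 0.3, 0, 0]],
])

```text
clock: 7.32
position: [487.5, 242.9, 30.2]
ee_rot: [0.999, 0.051, 0.014, -0.003]
contact_force: [-9.2, -0.9, 24.4]
gripper_width: -0.1
```

Request:
send_rows([
  [[0, 0, -0.5, 0, 0], [0, 0, -1.5, 0, 0], [0, 0, -3.0, 0, 0], [0, 0, -3.5, 0, 0], [0, 2, -3.5, 0, 0], [0, 3.5, -1.5, 0, 0], [0, 3.5, 0, 0, 0], [-1.5, 2, 0, 0, 0], [-1.5, 0, 0, 0, 0], [0, 0, 0, 0, 0]],
])

```text
clock: 8.15
position: [466.3, 124.2, 173.1]
ee_rot: [0.999, 0.051, 0.018, -0.003]
contact_force: [-0.8, 0.9, 0.7]
gripper_width: -0.1
```

Run:
```python
from h import *
st=arm.read_state(); i,d=optics.get_image("wrist"); go(*CORN[0],60,st)
np.save("pics/w2.npy",d); cv2.imwrite("pics/w2.png",i)
def zat(n,P,z,d,st):
    out=[]
    for q in proj(n,np.c_[P,[z]*4],st).round().astype(int):
        if not(4<q[0]<555 and 4<q[1]<415): out.append(None); continue
        g=[(u,v) for u in range(q[0]-2,q[0]+3) for v in range(q[1]-2,q[1]+3)]
        W=world(n,g,[d[v,u] for u,v in g],st); out.append(np.median(W[:,2]).round(1))
    return out
print("wrist corners z",zat("wrist",CORN,38,d,st),"pads z",zat("wrist",PAD,50,d,st))
t,dt=optics.get_image("top"); cv2.imwrite("pics/top2.png",t); d0=np.load("pics/top0.npy")
for dd in (d0,dt): print("top corners",zat("top",CORN,38,dd,None),"pads",zat("top",PAD,50,dd,None))
```

```text
pos [466.3 124.2 173.1] delta cm [ 2.46 -2.66 11.42] turn 0.01 F [-0.8  0.9  0.7] w -0.1 t 8.15
wrist corners z [np.float64(38.8), np.float64(38.1), np.float64(38.4), np.float64(38.0)] pads z [np.float64(29.7), np.float64(49.8), np.float64(50.8), np.float64(50.1)]
top corners [np.float64(35.4), np.float64(37.4), np.float64(37.8), np.float64(38.7)] pads [np.float64(50.5), np.float64(48.7), np.float64(49.7), np.float64(50.3)]
top corners [np.float64(533.1), np.float64(36.8), np.float64(38.4), np.float64(37.7)] pads [np.float64(29.1), np.float64(50.3), np.float64(50.2), np.float64(48.0)]
```

View pics/w2.png

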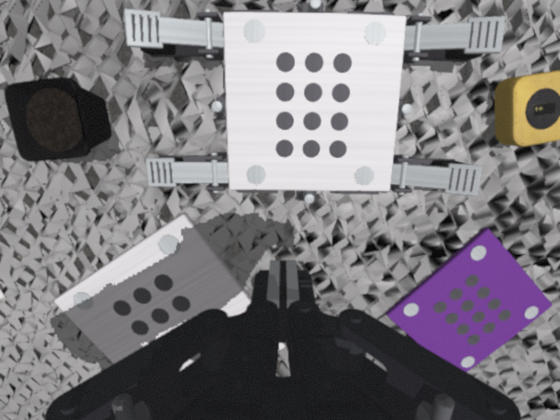

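The near left shim (pad at (165,172)) is flat at z ≈ 29.7. The other three pads are still up at about 50, the plate is level at 38–39, and the surroundings haven't moved. The gripper is clear of everything, so I'm handing in.

```bash
python3 -c "
from bench import job; print(job.job_done())"
```

```text
the job is handed in; nothing more can be done
None
```

The near left corner (corner 1) was the one that gave way. I pressed its shim flat and handed the job in at about 8 s on the robot's clock, with the gripper clear of everything.

- **Finding the corner:** under about 24 N, corner 1 sank to 34.6 mm. Corner 2 held at 38.0 mm under 11–26 N, briefly over the 20 N quoted for the feet. With a 3.4 mm difference between the two, I did not press corners 3 and 4.
- **Pressing the shim:** I pressed shim 1 down at about 6 N until it stopped on its rest block at 30.2 mm, then held it there with 20–24 N.
- **Last checks, wrist depth:** pad 1 is at 29.7 mm and the other three are at 49.8–50.8 mm. The four plate corners are at 38.0–38.8 mm, so the plate is level. The pot and tape measure looked undisturbed; the scoop was out of that view.
- **Last checks, top camera:** it agrees on all four pads and on corners 2–4. Its reading at corner 1 was unusable because the arm blocked the view.
- **Not checked:** I did not press corner 1 again, since that could have pushed the shim back up. That the shim now carries the corner rests on its flat position alone.

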